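# Clear the joiner's bench: hardware and offcuts into their bins

## Task

Sort what is left on the bench: both hex bolts go into the blue bin, the brass knob into the yellow bin, and the two wooden offcuts lie flat in the red bin as a stack, the larger pale one on the bin's floor and the small dark one centred on top of it. Do not shift or tip the amber jar of varnish that stands among them.

Things in the scene. Friction and masses are not known exactly. Their poses are not given: they have to be found in the camera images.
- blue_bin: Blue bin, for the bolts, fixed to the bench: open square plastic bin, 150 x 150 mm outside, 40 mm high, walls and floor 4 mm thick (142 x 142 mm inside). Origin: centre of its underside, on the bench top; x and y along its sides, z up.
- yellow_bin: Yellow bin, for the knob, fixed to the bench: open square plastic bin, 150 x 150 mm outside, 40 mm high, walls and floor 4 mm thick (142 x 142 mm inside). Origin: centre of its underside, on the bench top; x and y along its sides, z up.
- red_bin: Red bin, for the offcuts, fixed to the bench: open square plastic bin, 150 x 150 mm outside, 40 mm high, walls and floor 4 mm thick (142 x 142 mm inside). Origin: centre of its underside, on the bench top; x and y along its sides, z up.
- oak_offcut: Pale oak block lying flat, 90 (x) x 50 (y) x 28 (z) mm, 60 to 130 g. Origin: centre of its underside.
- walnut_offcut: Dark walnut block lying flat, 60 (x) x 40 (y) x 26 (z) mm, 30 to 65 g. Origin: centre of its underside.
- zinc_bolt: Bright zinc-grey hex bolt with its nut run to the end, lying on its side: shank 16 mm thick, 91 mm long overall (8 mm past the nut), head and nut hexagonal, 24 mm across flats; bare shank for 33 mm behind the origin and 28 mm ahead of it. Origin: on the axis, 43 mm from the head's end face, 12 mm above what it lies on. x runs along the shank towards the nut.
- black_bolt: Black hex bolt with its nut run to the end, lying on its side: shank 16 mm thick, 91 mm long overall (8 mm past the nut), head and nut hexagonal, 24 mm across flats; bare shank for 33 mm behind the origin and 28 mm ahead of it. Origin: on the axis, 43 mm from the head's end face, 12 mm above what it lies on. x runs along the shank towards the nut.
- brass_knob: Round brass drawer knob standing on its foot, 32 mm tall: foot 26 mm across, narrow neck, head 36 mm across from 19 to 27 mm above its foot. Origin: centre of its underside, z up its axis.
- varnish_jar: Small amber glass jar with a grey steel lid, 48 mm across, 56 mm tall, standing loose among the things; to be left alone. Origin: centre of its underside. An orange tape measure (48 x 42 x 30 mm) lies in a like place, about 17 cm to its other side, and is not part of the job.
Mind the look-alikes: they are no part of the job. Of the things shaped like the black_bolt, the black one is meant.

How it is judged (in metres and radians):
At the end, for the whole second after the job is handed in: Bolts in the blue bin, knob in the yellow (centres 9 mm or more inside the walls, no higher than the rim or so: 50 and 40 mm); oak flat on the red bin's floor, within 55 mm of its centre; walnut flat (7 degrees) on the oak, centres within 20 mm; all at rest (x of oak_offcut in the frame of red_bin between -0.055 and 0.055 m and y of oak_offcut in the frame of red_bin between -0.055 and 0.055 m and z of oak_offcut in the frame of red_bin between 0 and 0.012 m and x of walnut_offcut in the frame of red_bin between -0.06 and 0.06 m and y of walnut_offcut in the frame of red_bin between -0.06 and 0.06 m and z of walnut_offcut in the frame of red_bin between 0 and 0.042 m and angle between each of oak_offcut, walnut_offcut's own z axis and vertical below 0.12 rad and horizontal distance between walnut_offcut and oak_offcut below 0.02 m and z of walnut_offcut in the frame of oak_offcut above 0.024 m and x of zinc_bolt in the frame of blue_bin between -0.062 and 0.062 m and y of zinc_bolt in the frame of blue_bin between -0.062 and 0.062 m and z of zinc_bolt in the frame of blue_bin between 0 and 0.05 m and x of black_bolt in the frame of blue_bin between -0.062 and 0.062 m and y of black_bolt in the frame of blue_bin between -0.062 and 0.062 m and z of black_bolt in the frame of blue_bin between 0 and 0.05 m and x of brass_knob in the frame of yellow_bin between -0.062 and 0.062 m and y of brass_knob in the frame of yellow_bin between -0.062 and 0.062 m and z of brass_knob in the frame of yellow_bin between 0 and 0.04 m and linear speed of each of oak_offcut, walnut_offcut, zinc_bolt, black_bolt, brass_knob below 0.02 m/s); the robot touches nothing.
It fails at once if the varnish jar was shifted more than 30 mm or tipped (distance of varnish_jar from where it was at the start of the episode above 0.03 m or angle between varnish_jar's own z axis and vertical above 0.4 rad).
It also fails if it takes over 115 s, if anything falls off the work surface, if the arm or the gripper's body presses on something with over 40 N, if the wrist force passes 120 N, or if a joint passes its speed limit or range.

## Robot

A 7-joint arm with a two-finger parallel gripper is mounted at the origin on the work surface. World frame = base frame: x ahead of the robot, y to its left, z up, the work surface at z = 0. Lengths are in m, angles in degrees, forces in N, time in s.
With the tool pointing down it reaches from about 0.425 to 0.875 m from the base axis. Payload 8.4 kg.
Tool frame: the origin (TCP) lies midway between the tips of the shut fingers; the grasp point (between the pads) lies 19 mm behind it (r.grip_point_offset is the distance from the TCP to the grasp point, in m); y points along the fingers, z is the direction in which the jaws open and shut, and the axes are right-handed (so a half turn about y gives the same grasp; the last joint's range is limited). The gripper opens to 87 mm and grips with 3 to 60 N. Pads are 19 mm wide; open, the fingers measure 117 mm over their backs; the gripper's body (75 mm by 190 mm) begins 51 mm behind the grasp point.
Start: joints at [-70.944, 19.091, 2.286, 83.961, -0.768, 76.965, -3.352], TCP at [0.272, 0.59, 0.223] pointing down, gripper open.
Joint ranges: [-147.57, 147.57], [-21.85, 119.76], [-74.77, 79.35], [14.55, 137.4], [-85.83, 265.84], [4.83, 119.75], [-152.11, 152.11]. Speed limits (degrees/s): [127.2, 127.2, 159.86, 159.86, 180, 180, 180].

## Interface

Orientations are given as a 3x3 rotation matrix whose columns are the frame's x, y, z axes.
In Python, from workcell import r gives the robot as it stands. The module is installed in compiled form; this text tells all that it offers.
- The arm moves only by the tool send_rows, never from a script. Its argument "targets" is text: rows parted by semicolons, each of 5 numbers parted by spaces: the opening in per cent of the stroke, from 0 (shut) to 100 (fully open), then the shift along the world's x, y, z in units of 40 mm (1.0 is 40 mm), then the turn about the world's z in degrees. A call has 1 to 20 rows; each row is the pose to reach, as a shift and turn from the pose commanded when the call began; what a row does not reach only later rows make up. A row lasts 1/10 s, in which the tool goes at most 50 mm and 8.59 degrees, less where a joint would pass 70% of its speed; a pose out of reach is approached as far as the arm can. A call with a gripper value outside its range is refused whole. The fingers move at their own pace and stop on an object; "newtons" is the grip in N (left out, the last holds). Time passes only in rows, so rows that repeat a pose let the fingers close. It gives the time, the measured TCP pose, the force and the opening at its end, in the units of the state.
- r.read_state(): the state, without advancing time (a new reading comes with each control period).
- r.camera(name): name is "side" or "top" or "wrist"; returns the picture (384x512x3 uint8, red, green, blue); there is no depth.
- r.get_calibration(name): a dict with "intrinsics" (3x3 intrinsics, pixels), "dist" ([k1, k2, p1, p2, k3] as OpenCV has them; the pictures are not rectified), "view" (4x4, takes a point from world to camera coordinates). Camera axes: x right, y up, looking along -z (the intrinsics and any distortion apply to the point x, -y, -z); pixel columns grow to the right and rows downward; lengths in m; the calibration is good to about 2 mm. A picture is of the moment at which its call begins: read the wrist's pose just before it. get_calibration takes no time and is no camera call; for the wrist camera it gives the pose at the moment of the call.
- r.finish_job(): hands the job in, once; it reports no verdict.
The state is a dict: "time_s": time; "qpos": joint angles; "dq": joint speeds; "joint_torque": joint torques, N m; "tool_pos": TCP position; "orientation": TCP orientation; "ft_force": force on the tool from outside, world axes, zero at the start; "ft_torque": the same for the moment, N m; "opening": finger opening in m.
Only numpy, scipy, OpenCV 4.12 (cv2) and the standard library are available. Lean on these libraries where they do the work, as an engineer would, in place of code of your own. Each camera call takes 0.05 s, during which the arm holds its last target.

## Working session

There is one attempt and no reset: what is moved stays moved. The work goes in short steps, Python scripts to look and compute and a tool call to move; the robot and the scene stay as the last step left them, time stands still between calls to the robot, and variables do not carry over. Pictures are saved under pics/ and viewed, and the job is handed in when it is done.

Besides the shell and the picture viewer there is one more tool, called after "Request:" as name(argument=value, ...) on one line, values as JSON. send_rows: Moves the arm, as the interface text tells. Its arguments: {"type":"object","properties":{"targets":{"type":"string"},"newtons":{"type":"number"}},"required":["targets"]}

```bash
mkdir -p pics; ls; cat > h.py <<'E'
import numpy as np, cv2
from workcell import r
def snap(name,fn):
    c=r.get_calibration(name); im=r.camera(name)
    cv2.imwrite('pics/'+fn+'.png',im[:,:,::-1]); np.savez('pics/'+fn+'.npz',im=im,K=c['intrinsics'],d=c['dist'],V=c['view']); return im,c
def load(fn):
    z=np.load('pics/'+fn+'.npz'); return z['im'],dict(intrinsics=z['K'],dist=z['d'],view=z['V'])
def ray(c,uv):
    uv=np.array(uv,float).reshape(-1,1,2)
    n=cv2.undistortPoints(uv,np.array(c['intrinsics']),np.array(c['dist'],float)).reshape(-1,2)
    V=np.array(c['view']); R=V[:3,:3]; t=V[:3,3]
    d=np.c_[n[:,0],-n[:,1],-np.ones(len(n))]@R
    return -R.T@t,d
def plane(c,uv,z):
    o,d=ray(c,uv); s=(z-o[2])/d[:,2]; return o+d*s[:,None]
def tri(c1,u1,c2,u2):
    o1,d1=ray(c1,u1);o2,d2=ray(c2,u2);d1=d1[0]/np.linalg.norm(d1[0]);d2=d2[0]/np.linalg.norm(d2[0])
    s=np.linalg.lstsq(np.c_[d1,-d2],o2-o1,rcond=None)[0]
    a=o1+s[0]*d1;b=o2+s[1]*d2; return (a+b)/2,np.linalg.norm(a-b)
def proj(c,P):
    V=np.array(c['view']); P=np.atleast_2d(P); q=P@V[:3,:3].T+V[:3,3]; q=q*[1,-1,-1]
    return cv2.projectPoints(q.reshape(-1,1,3),np.zeros(3),np.zeros(3),np.array(c['intrinsics']),np.array(c['dist'],float))[0].reshape(-1,2)
E
python3 - <<'E'
from h import *
s=r.read_state(); print(s); print(r.grip_point_offset)
for n in ['side','top','wrist']:
    im,c=snap(n,n+'0'); print(n,c)
E
```

```text
pics
{'time_s': 0.0, 'qpos': array([-70.9454997 ,  19.13175683,   2.2859601 ,  84.0122829 ,
        -0.76914602,  76.96616359,  -3.35076742]), 'dq': array([-0.05124324,  0.01641186,  0.04159852,  0.00594469, -0.00850786,
        0.04292823, -0.03603444]), 'joint_torque': array([-4.43103663e-04, -6.56349707e+01,  1.33492280e+00, -4.03793907e+01,
       -5.97405061e-02,  4.51223238e-02,  1.46441180e-04]), 'tool_pos': array([0.27183808, 0.58989301, 0.22164917]), 'orientation': array([[ 9.08217680e-01, -6.04551859e-04,  4.18497647e-01],
       [-4.18498073e-01, -1.54282769e-03,  9.08216374e-01],
       [ 9.66058621e-05, -9.99998627e-01, -1.65422717e-03]]), 'ft_force': array([ 0.614225  , -0.10140728, -0.69792459]), 'ft_torque': array([-0.00413506,  0.03408991,  0.01789213]), 'opening': 0.0872507820117721}
0.0187
side {'intrinsics': array([[378.07030144,   0.        , 253.48158314],
       [  0.        , 378.07030144, 191.16564784],
       [  0.        ,   0.        ,   1.        ]]), 'dist': array([-0.09191559,  0.        ,  0.        ,  0.        ,  0.        ]), 'view': array([[ 0.9253
[... 547 characters left out ...]
3],
       [ 0.96946878, -0.07295117,  0.23411196, -0.48290306],
       [-0.2337985 ,  0.01292784,  0.97219912, -1.00945082],
       [ 0.        ,  0.        ,  0.        ,  1.        ]])}
wrist {'intrinsics': array([[315.89467822,   0.        , 250.19445006],
       [  0.        , 315.89467822, 192.11063793],
       [  0.        ,   0.        ,   1.        ]]), 'dist': array([-0.07837746,  0.        ,  0.        ,  0.        ,  0.        ]), 'view': array([[ 0.41786486,  0.90850725, -0.00188012, -0.64900265],
       [-0.86564396,  0.39752016, -0.30436533,  0.03705801],
       [-0.27577072,  0.12881109,  0.95255352, -0.39211078],
       [ 0.        ,  0.        ,  0.        ,  1.        ]])}
```

View pics/top0.png

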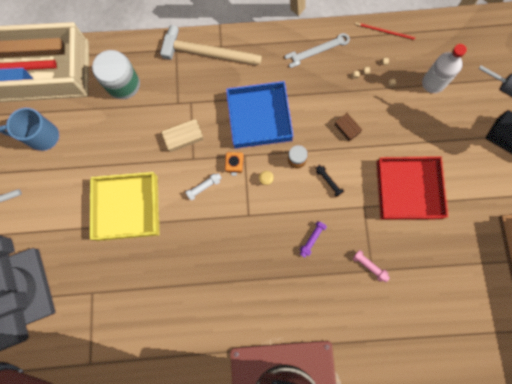

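View pics/side0.png

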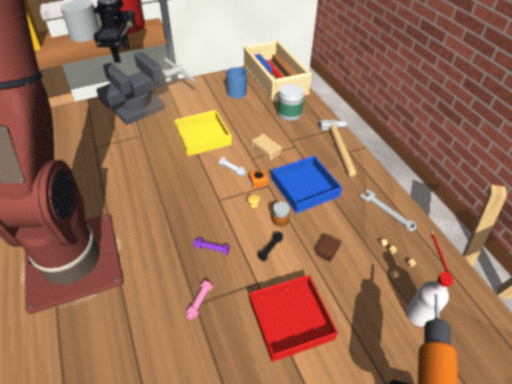

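View pics/wrist0.png

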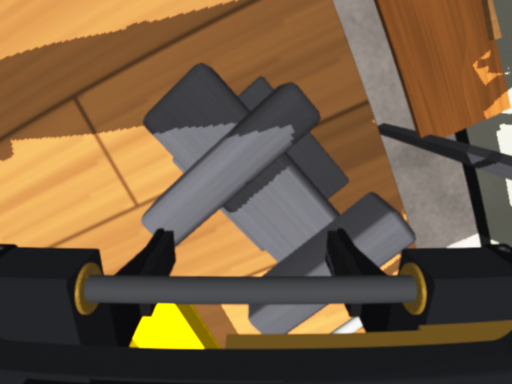

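Top view: zinc bolt (203,187), black bolt (329,180), knob (266,178), jar (298,156), tape (234,161), oak (182,135), walnut (347,126). The blue bin is at (259,114), red at (412,188) and yellow at (124,206). Look-alikes are the purple bolt (312,240) and the pink bolt (371,266). Next I'll make enlarged crops and a first measurement.

```bash
python3 - <<'E'
from h import *
t,ct=load('top0'); s,cs=load('side0')
a=cv2.resize(t[95:215,150:380],None,fx=3.4,fy=3.4,interpolation=cv2.INTER_CUBIC)
cv2.imwrite('pics/topcrop.png',a[:,:,::-1])
b=cv2.resize(s[120:280,190:350],None,fx=3.7,fy=3.7,interpolation=cv2.INTER_CUBIC)
cv2.imwrite('pics/sidecrop.png',b[:,:,::-1])
for n,uv in dict(zinc=(203,187),black=(329,180),knob=(266,178),jar=(298,156),tape=(234,161),oak=(182,135),walnut=(347,126),blue=(259,114),red=(412,188),yel=(124,206)).items():
    print(n,plane(ct,uv,0.015).round(3))
E
```

```text
zinc [[0.493 0.161 0.015]]
black [[ 0.488 -0.15   0.015]]
knob [[0.504 0.005 0.015]]
jar [[ 0.555 -0.079  0.015]]
tape [[0.554 0.081 0.015]]
oak [[0.632 0.209 0.015]]
walnut [[ 0.625 -0.21   0.015]]
blue [[0.674 0.01  0.015]]
red [[ 0.452 -0.349  0.015]]
yel [[0.46  0.354 0.015]]
```

View pics/topcrop.png

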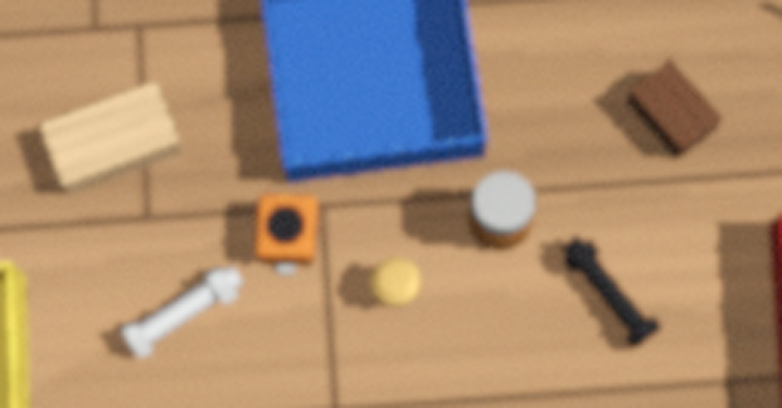

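View pics/sidecrop.png

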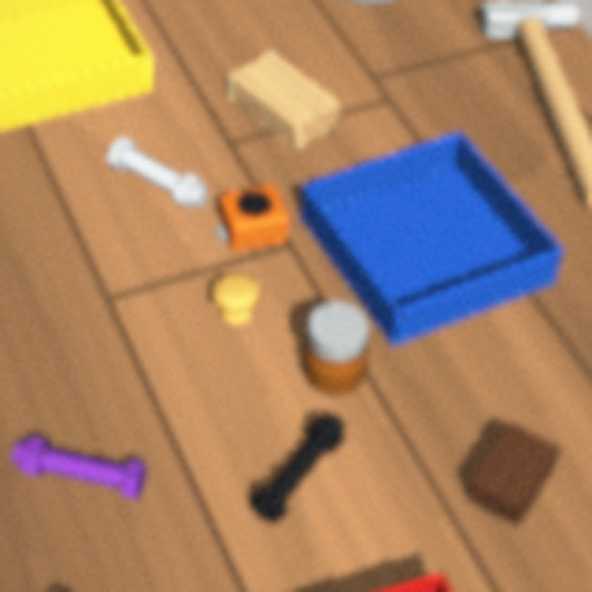

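The crops confirm the choices. The bright grey-white bolt is the zinc one and the black bolt is black, while purple and pink are the decoys. Now the mask-based measurement from both views.

```bash
cat > meas.py <<'E'
from h import *
def mask(im,cond,box):
    h=cv2.cvtColor(im,cv2.COLOR_RGB2HSV).astype(int); m=cond(h[...,0],h[...,1],h[...,2]).astype(np.uint8)
    z=np.zeros_like(m); x0,y0,x1,y1=box; z[y0:y1,x0:x1]=m[y0:y1,x0:x1]
    cs,_=cv2.findContours(z,cv2.RETR_EXTERNAL,cv2.CHAIN_APPROX_NONE)
    return max(cs,key=cv2.contourArea)
def axis(c):
    (cx,cy),(w,h),a=cv2.minAreaRect(c); b=cv2.boxPoints(((cx,cy),(w,h),a))
    if np.linalg.norm(b[0]-b[1])<np.linalg.norm(b[1]-b[2]): b=np.roll(b,-1,0)
    return (b[1]+b[2])/2,(b[0]+b[3])/2,(w,h)
if __name__=='__main__':
    t,ct=load('top0'); s,cs=load('side0')
    zc=lambda h,S,v:(S<60)&(v>140); bk=lambda h,S,v:(v<60)
    for n,cond,bt,bs in [('zinc',zc,(180,165,225,205),(210,150,250,180)),('black',bk,(310,160,350,200),(250,225,290,265))]:
        T=axis(mask(t,cond,bt)); Sd=axis(mask(s,cond,bs))
        print(n,'top',T,'side',Sd)
        for P in T[:2]: print('  topplane',plane(ct,P,.012).round(4))
        for P in Sd[:2]: print('  sideplane',plane(cs,P,.012).round(4))
        cT=(T[0]+T[1])/2;cS=(Sd[0]+Sd[1])/2; print('  tri',tri(ct,cT,cs,cS))
    kc=lambda h,S,v:(S>95)&(v>200)&(h>17)&(h<32)
    for n,cond,bt,bs in [('knob',kc,(255,165,280,190),(244,188,264,212))]:
        a=mask(t,cond,bt);b=mask(s,cond,bs); print(n,cv2.minEnclosingCircle(a),cv2.boundingRect(b))
        (u,v),_=cv2.minEnclosingCircle(a)
        print(plane(ct,(u,v),.027).round(4)); x,y,w,hh=cv2.boundingRect(b); print('side',plane(cs,(x+w/2-.5,y+4.5),.027))
    oc=lambda h,S,v:(S<115)&(v>175)&(h>12)&(h<30)
    wc=lambda h,S,v:(v<115)&(S>100)
    for n,cond,bt,bs in [('oak',oc,(155,115,210,155),(245,130,290,165)),('walnut',wc,(333,110,364,145),(310,230,345,263))]:
        for nm,im,c,bx in (('top',t,ct,bt),('side',s,cs,bs)):
            m=mask(im,cond,bx); print(n,nm,cv2.contourArea(m),cv2.approxPolyDP(m,2.5,True).reshape(-1,2).tolist())
    for n,cond,bt in [('blue',lambda h,S,v:(h>100)&(h<125)&(S>150)&(v>60),(215,70,300,155)),('red',lambda h,S,v:((h<6)|(h>174))&(S>180)&(v>90),(365,145,460,230)),('yel',lambda h,S,v:(h>24)&(h<34)&(S>150)&(v>120),(80,160,170,250))]:
        m=mask(t,cond,bt); ap=cv2.approxPolyDP(m,4,True).reshape(-1,2); print(n,ap.tolist(),cv2.minAreaRect(m)); print(plane(ct,ap,.04).round(3).tolist())
E
python3 meas.py
```

```text
zinc top (array([220.07262, 175.11348], dtype=float32), array([187.12709, 196.19862], dtype=float32), (11.0506010055542, 39.115081787109375)) side (array([245.18869, 173.66039], dtype=float32), array([219.37738, 159.32076], dtype=float32), (29.52708625793457, 8.54731559753418))
  topplane [[0.5211 0.1183 0.012 ]]
  topplane [[0.4737 0.2016 0.012 ]]
  sideplane [[0.5225 0.1186 0.012 ]]
  sideplane [[0.4704 0.2082 0.012 ]]
  tri (array([0.49633439, 0.15986456, 0.01471492]), np.float64(0.0005466913363890663))
black top (array([338.9802 , 193.19803], dtype=float32), array([317.7277 , 167.22278], dtype=float32), (33.56160354614258, 7.176693439483643)) side (array([279.98358, 233.81967], dtype=float32), array([260.2295 , 257.52457], dtype=float32), (7.938286781311035, 30.856887817382812))
  topplane [[ 0.4533 -0.1711  0.012 ]]
  topplane [[ 0.5231 -0.1258  0.012 ]]
  sideplane [[ 0.5255 -0.1245  0.012 ]]
  sideplane [[ 0.4486 -0.1726  0.012 ]]
  tri (array([ 0.48726516, -0.14861529,  0.01115735]), np.float64(0.0016805630688389275))
knob ((267.0, 177.0), 7.280210018157959) (248, 194, 12, 14
[... 529 characters left out ...]
6, 146], [290, 139]] ((259.08477783203125, 114.3441162109375), (57.84353256225586, 57.895713806152344), 82.50414276123047)
[[0.743, -0.054, 0.04], [0.734, 0.084, 0.04], [0.585, 0.073, 0.04], [0.593, -0.061, 0.04]]
red [[439, 157], [378, 161], [382, 218], [445, 216]] ((412.03619384765625, 187.9530487060547), (61.04509735107422, 67.09962463378906), 88.93909454345703)
[[0.519, -0.416, 0.04], [0.52, -0.269, 0.04], [0.381, -0.26, 0.04], [0.375, -0.406, 0.04]]
yel [[153, 174], [92, 179], [93, 239], [157, 233]] ((123.92063903808594, 206.38119506835938), (63.819190979003906, 65.72740173339844), 88.26429748535156)
[[0.529, 0.277, 0.04], [0.527, 0.422, 0.04], [0.383, 0.417, 0.04], [0.385, 0.27, 0.04]]
```

```bash
python3 - <<'E'
from h import *
im,c=load('wrist0'); s=r.read_state(); R=s['orientation'];p=s['tool_pos']
o,d=ray(c,[(256,120),(256,192),(256,230),(100,120),(420,120)])
print('cam in tool',R.T@(o-p))
for z in (0.03,):
  for q in plane(c,[(256,120),(256,192),(256,230),(100,120),(420,120),(256,20)],z): print((R.T@(q-p)).round(3))
E
```

```text
cam in tool [-0.08453334 -0.16167509 -0.00018352]
[-0.055  0.192  0.006]
[0.028 0.192 0.006]
[0.077 0.192 0.007]
[-0.056  0.192 -0.169]
[-0.057  0.192  0.19 ]
[-0.156  0.192  0.005]
```

Request:
send_rows(targets="100 9 -9.6 0 6;100 9 -9.6 0 6;100 9 -9.6 0 6;100 9 -9.6 0 6;100 9 -9.6 0 6;100 9 -9.6 0 6;100 9 -9.6 0 6;100 9 -9.6 0 6;100 9 -9.6 0 6;100 9 -9.6 0 6;100 9 -9.6 0 6;100 9 -9.6 0 6;100 9 -9.6 0 6;100 9 -9.6 0 6;100 9 -9.6 0 6;100 9 -9.6 0 6", newtons=25)

```text
time_s: 1.75
tool_pos: [0.6314, 0.2076, 0.2227]
orientation: [[0.948, -0.0, 0.32], [-0.32, 0.0, 0.948], [-0.0, -1.0, 0.0]]
ft_force: [-0.3, 0.0, 0.2]
opening: 0.0871
```

```bash
python3 - <<'E'
from h import *
s=r.read_state(); print(s['time_s'],s['tool_pos'],s['orientation'].round(3))
snap('wrist','w1'); snap('top','top1')
E
```

```text
1.75 [0.63143167 0.20755129 0.22268368] [[ 0.948 -0.     0.32 ]
 [-0.32   0.     0.948]
 [-0.    -1.     0.   ]]
```

View pics/w1.png

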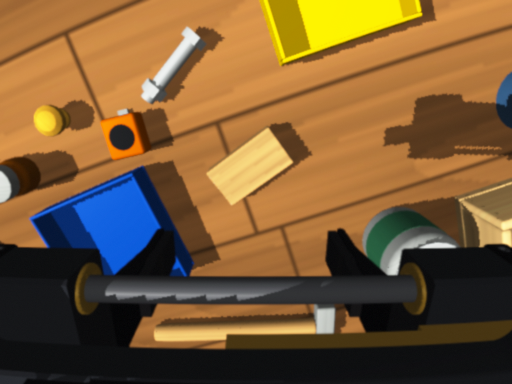

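The wrist view shows the oak at (250,166), zinc bolt (170,65), knob (48,120), jar (10,180), tape (124,137), blue bin lower left and yellow bin at the top. I'll find the corners precisely.

```bash
cat > oak.py <<'E'
from h import *
im,c=load('w1'); s,cs=load('side0'); t,ct=load('top0')
cv2.imwrite('pics/w1c.png',cv2.resize(im[110:220,190:310],None,fx=5,fy=5,interpolation=cv2.INTER_CUBIC)[:,:,::-1])
cv2.imwrite('pics/t0c.png',cv2.resize(t[110:160,150:220],None,fx=10,fy=10,interpolation=cv2.INTER_CUBIC)[:,:,::-1])
cv2.imwrite('pics/s0c.png',cv2.resize(s[125:170,240:295],None,fx=10,fy=10,interpolation=cv2.INTER_CUBIC)[:,:,::-1])
E
python3 oak.py
```

```text
(no output)
```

View pics/w1c.png

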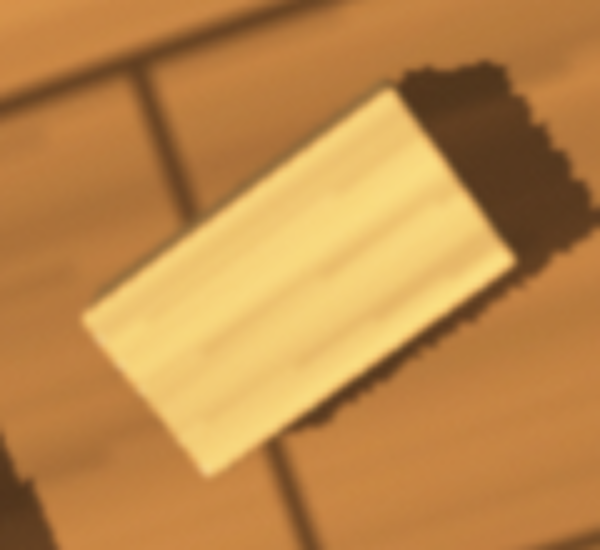

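View pics/t0c.png

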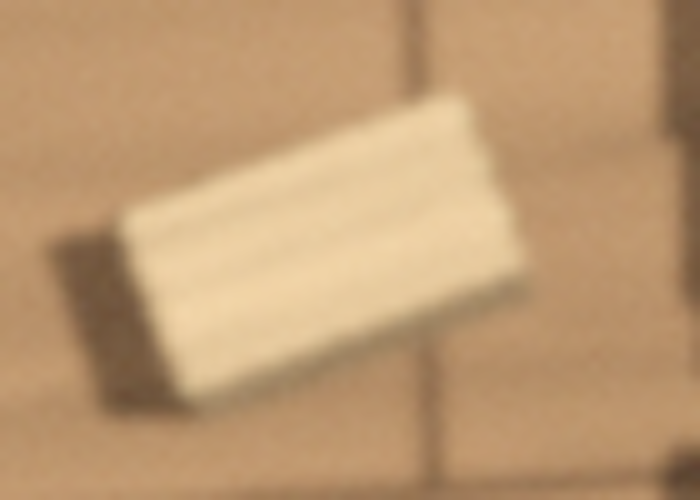

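View pics/s0c.png

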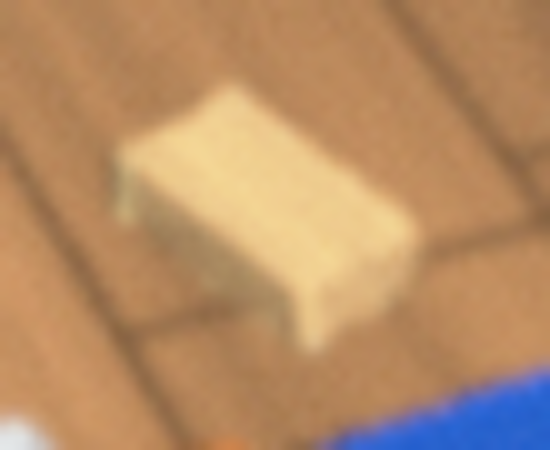

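```bash
python3 - <<'E'
from h import *
from meas import mask,axis
im,c=load('w1'); s,cs=load('side0'); t,ct=load('top0')
W=np.array([(268,127.2),(206,173.2),(231.2,205.2),(292.6,161.6)]);T=np.array([(195.7,119),(162,131),(168.5,149.5),(202,136.5)]);S=np.array([(262.7,133),(251.5,140),(270.5,152.5),(281,147.5)])
Pw=plane(c,W,.028);Pt=plane(ct,T,.028);Ps=plane(cs,S,.028)
print(Pw.round(4),Pw.mean(0));print(Pt.round(4),Pt.mean(0)); print(Ps.round(4),Ps.mean(0))
for P in Pw:
    i=np.argmin(np.linalg.norm(Pt-P,axis=1));k=np.argmin(np.linalg.norm(Ps-P,axis=1))
    j=np.argmin(np.linalg.norm(Pw-P,axis=1)); print(tri(c,W[j],ct,T[i]),tri(c,W[j],cs,S[k]))
# edge lengths/angles
for i in range(4):
    e=Pw[(i+1)%4]-Pw[i]; print(np.linalg.norm(e).round(4),np.degrees(np.arctan2(e[1],e[0])).round(1))
m=mask(im,lambda h,S,v:(S<60)&(v>140),(130,20,215,110)); A=axis(m); print('zinc',A,plane(c,A[0],.012),plane(c,A[1],.012)); M=(A[0]+A[1])/2
print(plane(c,M,.012), tri(c,M,ct,(203.6,185.66)), tri(c,M,cs,(232.28,166.49)))
h=cv2.cvtColor(im,cv2.COLOR_RGB2HSV); print('knob px',h[120,48])
E
```

```text
[[0.5934 0.2411 0.028 ]
 [0.6208 0.1566 0.028 ]
 [0.6675 0.1712 0.028 ]
 [0.6398 0.2561 0.028 ]] [0.63038371 0.20625614 0.028     ]
[[0.6674 0.1706 0.028 ]
 [0.6416 0.2558 0.028 ]
 [0.5919 0.2409 0.028 ]
 [0.6198 0.1568 0.028 ]] [0.63016462 0.20600875 0.028     ]
[[0.6407 0.2606 0.028 ]
 [0.5925 0.2407 0.028 ]
 [0.6251 0.1621 0.028 ]
 [0.6661 0.1717 0.028 ]] [0.63112467 0.20875554 0.028     ]
(array([0.59371273, 0.2415014 , 0.02344922]), np.float64(0.000801436577839729)) (array([0.59314373, 0.24123545, 0.02745295]), np.float64(0.0007527514636769344))
(array([0.62052924, 0.15670256, 0.02721648]), np.float64(0.0009707870424864039)) (array([0.62128677, 0.15727503, 0.03271622]), np.float64(0.0027938092717329876))
(array([0.66806077, 0.17086853, 0.02632291]), np.float64(7.4507531271057705e-06)) (array([0.66667492, 0.17139463, 0.02838305]), np.float64(0.0013727549260309263))
(array([0.63941348, 0.25536312, 0.03196167]), np.float64(0.0015935858514596953)) (array([0.63865526, 0.25586278, 0.03214892]), np.float64(0.00014923686423017534))
0.0888 -72.0
0.0489 17.3
0.0894 108.1
0.0487 -162.1
zinc (array([193.49998 ,  31.499998], dtype=float32), array([142.13075,  97.54616], dtype=float32), (17.541160583496094, 83.67134094238281)) [[0.47057146 0.1964532  0.012     ]] [[0.5164906 0.1152183 0.012    ]]
[[0.49314767 0.15698137 0.012     ]] (array([0.49477438, 0.15897629, 0.02198962]), np.float64(0.00020910285886639507)) (array([0.49460987, 0.15778288, 0.01709471]), np.float64(0.001425494926539481))
knob px [ 25 199 252]
```

Request:
send_rows(targets="100 0 0 -1 -8;100 0 0 -2 -16;100 0 0 -3 -24;100 0 0 -3.5 -32;100 -0.02 -0.04 -3.8 -40;100 -0.02 -0.04 -3.8 -48;100 -0.02 -0.04 -3.8 -53.3;100 -0.02 -0.04 -4.5 -53.3;100 -0.02 -0.04 -5 -53.3;100 -0.02 -0.04 -5.4 -53.3;100 -0.02 -0.04 -5.4 -53.3;0 -0.02 -0.04 -5.4 -53.3;0 -0.02 -0.04 -5.4 -53.3;0 -0.02 -0.04 -5.4 -53.3;0 -0.02 -0.04 -5.4 -53.3;0 -0.02 -0.04 -5.4 -53.3;0 -0.02 -0.04 -5.4 -53.3;0 -0.02 -0.04 -5.4 -53.3", newtons=25)

```text
time_s: 3.65
tool_pos: [0.6314, 0.2048, 0.0068]
orientation: [[0.308, 0.0, 0.951], [-0.951, 0.0, 0.308], [-0.0, -1.0, 0.0]]
ft_force: [-0.1, -0.0, 2.0]
opening: 0.0498
```

Request:
send_rows(targets="0 0 0 1.2 0;0 0 0 2.4 0;0 0 0 3.6 0;0 -1 -3 4 -6;0 -4.6 -13.6 4 -22;0 -4.6 -13.6 4 -22;0 -4.6 -13.6 4 -22;0 -4.6 -13.6 4 -22;0 -4.6 -13.6 4 -22;0 -4.6 -13.6 4 -22;0 -4.6 -13.6 4 -22;0 -4.6 -13.6 4 -22;0 -4.6 -13.6 4 -22;0 -4.6 -13.6 4 -22;0 -4.6 -13.6 4 -22;0 -4.6 -13.6 4 -22;0 -4.6 -13.6 4 -22")

```text
time_s: 5.35
tool_pos: [0.4469, -0.3393, 0.1663]
orientation: [[-0.072, -0.0, 0.997], [-0.997, 0.0, -0.072], [-0.0, -1.0, -0.0]]
ft_force: [-0.5, 0.5, 0.2]
opening: 0.0498
```

```bash
python3 - <<'E'
from h import *
s=r.read_state(); print(s['time_s'],s['tool_pos'],s['orientation'].round(3))
snap('wrist','w2')
E
```

```text
5.35 [ 0.44689899 -0.3393218   0.16628932] [[-0.072 -0.     0.997]
 [-0.997  0.    -0.072]
 [-0.    -1.    -0.   ]]
```

View pics/w2.png

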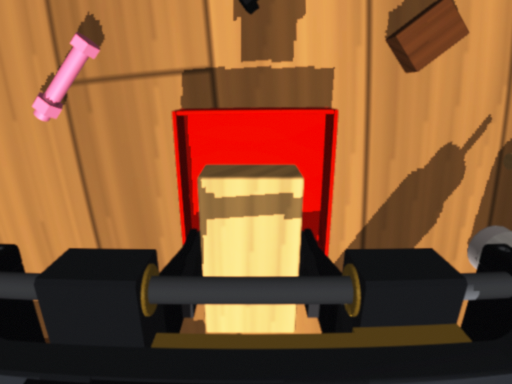

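```bash
python3 - <<'E'
from h import *
im,c=load('w2')
P=plane(c,[(174,110.5),(338,110)],.04); print(P.round(4), np.linalg.norm(P[0]-P[1])); e=P[1]-P[0]
u=e/np.linalg.norm(e); n=np.array([u[1],-u[0],0]); print(np.degrees(np.arctan2(u[1],u[0])), P.mean(0)+.075*n, P.mean(0)-.075*n)
s,cs=load('side0'); cv2.imwrite('pics/s0r.png',cv2.resize(s[270:362,240:345],None,fx=6,fy=6,interpolation=cv2.INTER_CUBIC)[:,:,::-1])
E
```

```text
[[ 0.3835 -0.2661  0.04  ]
 [ 0.5296 -0.276   0.04  ]] 0.14649472241726583
-3.8649563510807408 [ 0.45150245 -0.34588041  0.04      ] [ 0.46161321 -0.19622156  0.04      ]
```

View pics/s0r.png

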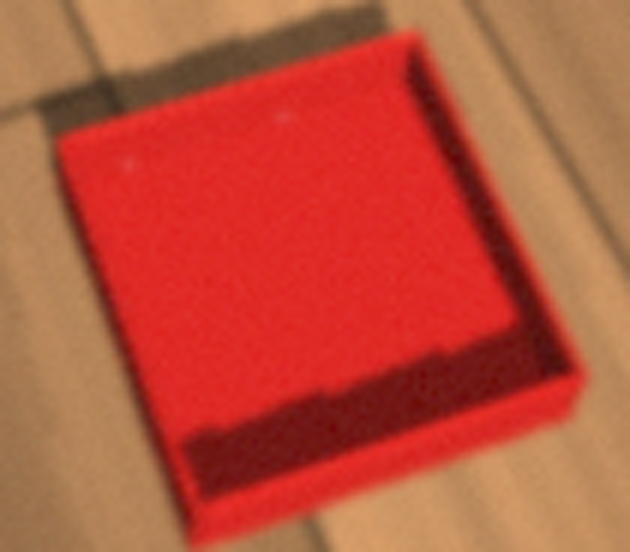

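```bash
python3 - <<'E'
from h import *
s,cs=load('side0')
P=plane(cs,[(250.3,293.3),(310,275.8),(337,333),(272.2,360.8)],.04); print(P.round(4),P.mean(0))
im,c=load('w2')
print(tri(c,(174,110.5),cs,(250.3,293.3)),tri(c,(338,110),cs,(310,275.8)))
E
```

```text
[[ 0.3832 -0.268   0.04  ]
 [ 0.5294 -0.279   0.04  ]
 [ 0.5182 -0.4238  0.04  ]
 [ 0.3678 -0.424   0.04  ]] [ 0.44965106 -0.34871135  0.04      ]
(array([ 0.38331964, -0.26653238,  0.03761333]), np.float64(0.0010467662414647275)) (array([ 0.53133077, -0.27642765,  0.03444655]), np.float64(0.0004044469426250014))
```

Request:
send_rows(targets="0 0.1 -0.15 -1 0;0 0.1 -0.15 -2 0;0 0.1 -0.15 -3 0;0 0.1 -0.15 -3.5 0;0 0.1 -0.15 -3.87 0;0 0.1 -0.15 -3.87 0;0 0.1 -0.15 -3.87 0;72 0.1 -0.15 -3.87 0;72 0.1 -0.15 -3.87 0;72 0.1 -0.15 -3.87 0;72 0.1 -0.15 -3 0;72 0.1 -0.15 -2 0;72 0.1 -0.15 -1 0;80 0.1 -0.15 0 0")

```text
time_s: 6.8
tool_pos: [0.451, -0.3453, 0.1684]
orientation: [[-0.071, 0.0, 0.997], [-0.997, -0.0, -0.071], [0.0, -1.0, 0.0]]
ft_force: [1.0, 0.6, -0.4]
opening: 0.0656
```

Request:
send_rows(targets="100 1 1 1 -8;100 2 2 1.2 -16;100 3 3 1.2 -24;100 4.2 3.5 1.2 -32;100 4.2 3.5 1.2 -40;100 4.2 3.5 1.2 -44;100 4.2 3.5 1.2 -44;100 4.2 3.5 1.2 -44;100 4.2 3.5 1.2 -44")

```text
time_s: 7.7
tool_pos: [0.6185, -0.2063, 0.215]
orientation: [[-0.744, 0.001, 0.669], [-0.669, 0.0, -0.744], [-0.001, -1.0, 0.0]]
ft_force: [0.5, -1.3, -0.6]
opening: 0.0868
```

```bash
python3 - <<'E'
from h import *
s=r.read_state(); print(s['time_s'],s['tool_pos'],s['orientation'].round(3))
snap('wrist','w3'); snap('side','side3')
E
```

```text
7.7 [ 0.61853301 -0.20626443  0.21495149] [[-0.744  0.001  0.669]
 [-0.669  0.    -0.744]
 [-0.001 -1.     0.   ]]
```

View pics/w3.png

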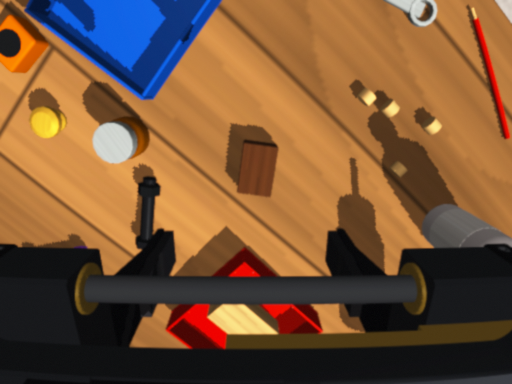

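View pics/side3.png

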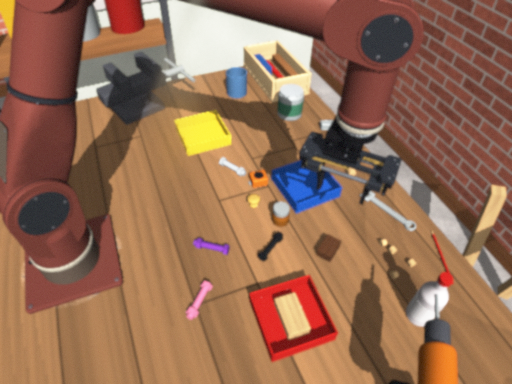

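Side view: the oak lies flat in the red bin at (294,315). Wrist view: walnut at (257,168), black bolt (148,212), jar lid (115,143), knob (45,122). Crops for the corners next.

```bash
python3 - <<'E'
from h import *
im,c=load('w3'); s,cs=load('side0'); t,ct=load('top0'); s3,_=load('side3')
f=lambda im,x0,y0,x1,y1,k:cv2.resize(im[y0:y1,x0:x1],(400,400),interpolation=cv2.INTER_CUBIC)
a=np.hstack([f(im,220,130,290,200,0),f(s,308,226,348,266,0)])
cv2.imwrite('pics/wal.png',a[:,:,::-1])
b=np.hstack([f(t,330,106,366,142,0),f(s3,265,280,325,340,0)])
cv2.imwrite('pics/wal2.png',b[:,:,::-1])
E
```

```text
(no output)
```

View pics/wal.png

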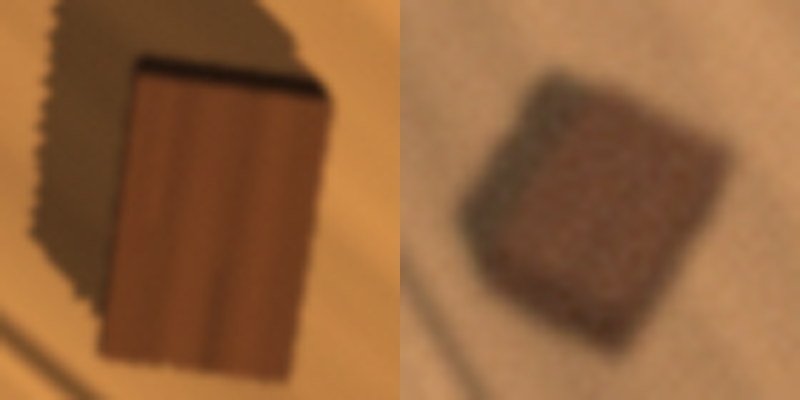

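View pics/wal2.png

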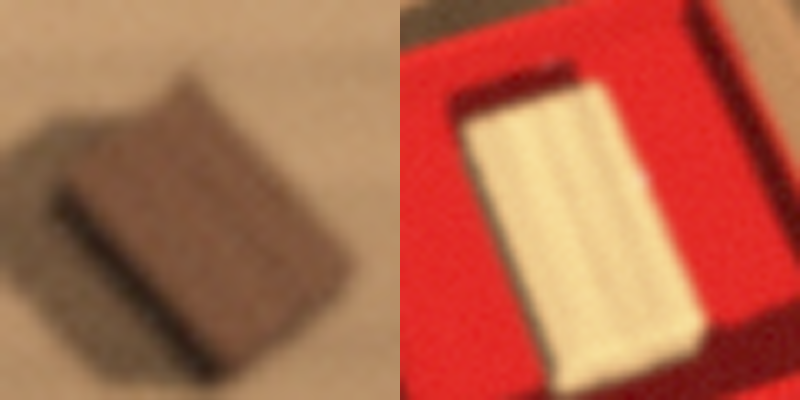

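```bash
python3 - <<'E'
from h import *
from meas import mask,axis
im,c=load('w3'); s,cs=load('side0'); t,ct=load('top0')
W=np.array([(137,70),(328,98),(290,380),(100,355)])/5.714+[219.6,129.6]
T=np.array([(187,72),(355,265),(220,364),(68,183)])/11.11+[329.6,105.6]
Pw=plane(c,W,.026);Pt=plane(ct,T,.026); print(Pw.round(4),Pw.mean(0));print(Pt.round(4),Pt.mean(0))
for P,w in zip(Pw,W):
    i=np.argmin(np.linalg.norm(Pt-P,axis=1)); print(tri(c,w,ct,T[i]))
for i in range(4):
    e=Pw[(i+1)%4]-Pw[i]; print(np.linalg.norm(e).round(4),np.degrees(np.arctan2(e[1],e[0])).round(1))
print('side corner',plane(cs,(341,242),.026))
O=plane(cs,np.array([(9,19.2),(30.75,12.3),(46.5,48.7),(23.3,56)])+[264.6,279.6],.032);print('oak',O.round(4),O.mean(0))
# knob, jar
kc=lambda h,S,v:(S>120)&(v>180)&(h>17)&(h<32)
m=mask(im,kc,(25,100,70,140)); (u,v),rr=cv2.minEnclosingCircle(m); print('knob',u,v,rr,plane(c,(u,v),.027),tri(c,(u,v),ct,(267,177)))
jc=lambda h,S,v:(S<70)&(v>130)
m=mask(im,jc,(85,115,150,170)); (u,v),rr=cv2.minEnclosingCircle(m); m2=mask(t,jc,(283,140,312,172)); (u2,v2),r2=cv2.minEnclosingCircle(m2); print('jar',u,v,rr,u2,v2,r2,plane(c,(u,v),.056),plane(ct,(u2,v2),.056),tri(c,(u,v),ct,(u2,v2)))
m=mask(im,lambda h,S,v:v<60,(135,170,162,250)); A=axis(m);print('black',A,plane(c,A[0],.012),plane(c,A[1],.012))
E
```

```text
[[ 0.6362 -0.1803  0.026 ]
 [ 0.6571 -0.2117  0.026 ]
 [ 0.6097 -0.2458  0.026 ]
 [ 0.5877 -0.2134  0.026 ]] [ 0.62264645 -0.21281098  0.026     ]
[[ 0.6578 -0.2105  0.026 ]
 [ 0.6087 -0.2429  0.026 ]
 [ 0.5877 -0.21    0.026 ]
 [ 0.6333 -0.1807  0.026 ]] [ 0.62185961 -0.21102062  0.026     ]
(array([ 0.63537903, -0.18127163,  0.02051257]), np.float64(0.0009565924672898467))
(array([ 0.65722553, -0.21082956,  0.02744066]), np.float64(0.0012180074286833754))
(array([ 0.60938511, -0.24472359,  0.02456109]), np.float64(0.0029261085697833596))
(array([ 0.58778522, -0.21172695,  0.02575963]), np.float64(0.003328408506703597))
0.0377 -56.3
0.0584 -144.2
0.0392 124.1
0.0587 34.3
side corner [[ 0.65465182 -0.21581596  0.026     ]]
oak [[ 0.4284 -0.2967  0.032 ]
 [ 0.4817 -0.2998  0.032 ]
 [ 0.4747 -0.3906  0.032 ]
 [ 0.4216 -0.3861  0.032 ]] [ 0.45158818 -0.34328797  0.032     ]
knob 47.56060791015625 121.25757598876953 18.642311096191406 [[0.50739597 0.00066774 0.027     ]] (array([0.50500834, 0.00255844, 0.02230566]), np.float64(0.0002930658188665054))
jar 114.32733917236328 141.44244384765625 22.010906219482422 297.8224182128906 153.69671630859375 9.565678596496582 [[ 0.55166914 -0.07788991  0.056     ]] [[ 0.54866579 -0.07547666  0.056     ]] (array([ 0.54992036, -0.07635658,  0.05116578]), np.float64(0.0009683809378856887))
black (array([148.5, 249. ], dtype=float32), array([148.5, 177. ], dtype=float32), (72.0, 25.0)) [[ 0.4480599  -0.18167887  0.012     ]] [[ 0.52652784 -0.12427658  0.012     ]]
```

Request:
send_rows(targets="100 0.1 -0.14 -1.2 -7.5;100 0.1 -0.14 -2.4 -7.5;100 0.1 -0.14 -3.6 -7.5;100 0.1 -0.14 -4.6 -7.5;100 0.1 -0.14 -5.22 -7.5;100 0.1 -0.14 -5.22 -7.5;100 0.1 -0.14 -5.22 -7.5;0 0.1 -0.14 -5.22 -7.5;0 0.1 -0.14 -5.22 -7.5;0 0.1 -0.14 -5.22 -7.5;0 0.1 -0.14 -5.22 -7.5;0 0.1 -0.14 -5.22 -7.5;0 0.1 -0.14 -5.22 -7.5;0 0.1 -0.14 -5.22 -7.5;0 0.1 -0.14 -5.22 -7.5", newtons=20)

```text
time_s: 9.3
tool_pos: [0.6233, -0.2109, 0.0058]
orientation: [[-0.825, 0.0, 0.566], [-0.566, 0.0, -0.825], [-0.0, -1.0, 0.0]]
ft_force: [-0.2, 0.5, 0.7]
opening: 0.0398
```

Request:
send_rows(targets="0 0 0 1.2 0;0 0 0 2.4 0;0 0 0 3 8;0 -1 -0.8 3 16;0 -2 -1.6 3 24;0 -3 -2.4 3 32;0 -4 -3 3 40;0 -4.31 -3.34 3 48;0 -4.31 -3.34 3 51.6;0 -4.31 -3.34 3 51.6;0 -4.31 -3.34 3 51.6;0 -4.31 -3.34 3 51.6")

```text
time_s: 10.5
tool_pos: [0.4513, -0.3439, 0.1256]
orientation: [[-0.069, -0.0, 0.998], [-0.998, 0.0, -0.069], [-0.0, -1.0, -0.0]]
ft_force: [0.3, 0.8, -0.2]
opening: 0.0399
```

```bash
python3 - <<'E'
from h import *
s=r.read_state(); print(s['time_s'],s['tool_pos'])
im,_=snap('wrist','w4'); im2,_=snap('side','side4')
cv2.imwrite('pics/j4.png',np.hstack([cv2.resize(im,(400,300)),cv2.resize(im2[240:384,200:392],(400,300))])[:,:,::-1])
E
```

```text
10.5 [ 0.451285   -0.34394921  0.12557087]
```

View pics/j4.png

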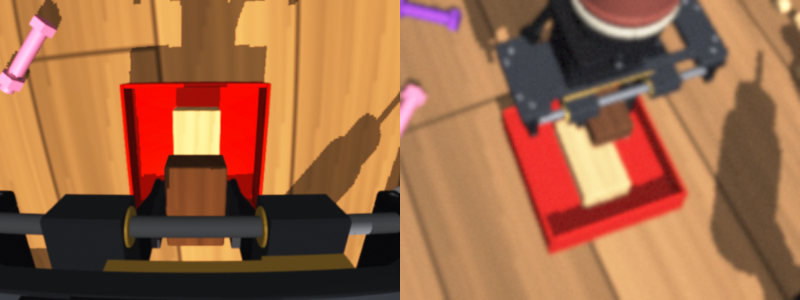

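The walnut is held square above the oak and well centred, so I'll lower it.

Request:
send_rows(targets="0 0 -0.02 -1 0;0 0 -0.02 -1.7 0;0 0 -0.02 -2.17 0;0 0 -0.02 -2.17 0;0 0 -0.02 -2.17 0;0 0 -0.02 -2.17 0;60 0 -0.02 -2.17 0;60 0 -0.02 -2.17 0;60 0 -0.02 -2.17 0;60 0 -0.02 -1.6 0;60 0 -0.02 -1 0;100 0 -0.02 0 0;100 0 -0.02 1 0;100 0 1 2 0;100 0 1 2 0")

```text
time_s: 12.1
tool_pos: [0.453, -0.3028, 0.2097]
orientation: [[-0.067, 0.006, 0.998], [-0.998, 0.0, -0.067], [-0.0, -1.0, 0.006]]
ft_force: [0.7, -0.3, -0.5]
opening: 0.0765
```

```bash
python3 - <<'E'
from h import *
s=r.read_state(); print(s['time_s'],s['tool_pos'])
im,_=snap('wrist','w5'); im2,_=snap('side','side5')
cv2.imwrite('pics/j5.png',np.hstack([cv2.resize(im,(400,300)),cv2.resize(im2[240:384,200:392],(400,300))])[:,:,::-1])
E
```

```text
12.1 [ 0.45301334 -0.30277905  0.20971801]
```

View pics/j5.png

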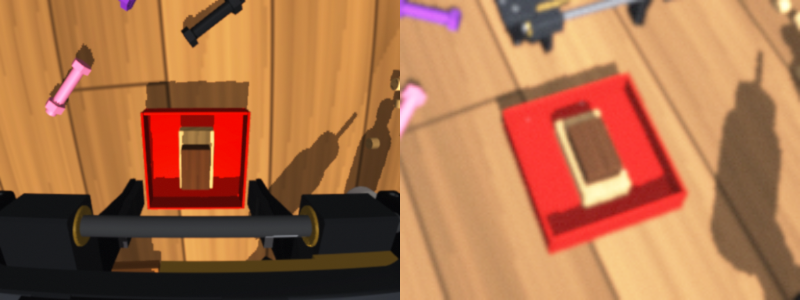

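Stack is on: walnut centred on the oak in both views. Next is the black bolt.

Request:
send_rows(targets="100 0.2 1 0 -8;100 0.4 2 0 -16;100 0.6 3 0 -24;100 0.88 3.86 0 -32;100 0.88 3.86 0 -40;100 0.88 3.86 0 -48;100 0.88 3.86 0 -54;100 0.88 3.86 0 -54;100 0.88 3.86 0 -54")

```text
time_s: 13.1
tool_pos: [0.4855, -0.1507, 0.2048]
orientation: [[-0.846, -0.002, 0.533], [-0.533, -0.0, -0.846], [0.002, -1.0, -0.001]]
ft_force: [0.3, -0.1, -0.1]
opening: 0.087
```

```bash
python3 - <<'E'
from h import *
from meas import mask,axis
s=r.read_state(); R=s['orientation'];print(s['time_s'],s['tool_pos'],np.degrees(np.arctan2(R[1,2],R[0,2])))
im,c=snap('wrist','w6')
m=mask(im,lambda h,S,v:v<60,(180,90,320,235)); A=axis(m); P=[plane(c,a,.012)[0] for a in A[:2]]; print(A,P,(P[0]+P[1])/2,np.degrees(np.arctan2(*(P[1]-P[0])[[1,0]])))
print(tri(c,(A[0]+A[1])/2,load('top0')[1],(328.35,180.21)))
E
```

```text
13.1 [ 0.48547848 -0.15071662  0.20476348] -57.77234059632138
(array([250.5, 204. ], dtype=float32), array([250.5, 125. ], dtype=float32), (79.0, 23.0)) [array([ 0.44779178, -0.17475196,  0.012     ]), array([ 0.5263316 , -0.12513044,  0.012     ])] [ 0.48706169 -0.1499412   0.012     ] 32.28473067172714
(array([ 0.48824714, -0.14901024,  0.0105954 ]), np.float64(0.00038976035847064424))
```

View pics/w6.png

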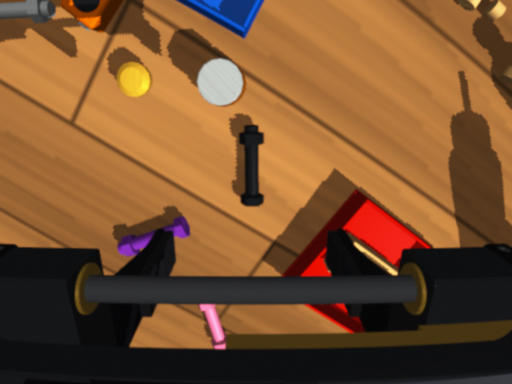

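Request:
send_rows(targets="50 0.04 0.02 -1.2 0;50 0.04 0.02 -2.4 0;50 0.04 0.02 -3.4 0;50 0.04 0.02 -4.2 0;50 0.04 0.02 -5.02 0;50 0.04 0.02 -5.02 0;50 0.04 0.02 -5.02 0;0 0.04 0.02 -5.02 0;0 0.04 0.02 -5.02 0;0 0.04 0.02 -5.02 0;0 0.04 0.02 -5.02 0;0 0.04 0.02 -5.02 0;0 0.04 0.02 -5.02 0;0 0.04 0.02 -5.02 0", newtons=30)

```text
time_s: 14.55
tool_pos: [0.4879, -0.1493, 0.0052]
orientation: [[-0.847, 0.0, 0.531], [-0.531, 0.0, -0.847], [-0.0, -1.0, 0.0]]
ft_force: [-0.5, 0.8, 4.0]
opening: 0.0156
```

Request:
send_rows(targets="0 0 0 1.2 0;0 0 0 2.4 0;0 0 0 3.6 0;0 0 0 4 0;0 1 0.8 4 -8;0 2 1.6 4 -16;0 3 2.4 4 -24;0 4.4 3.38 4 -28.6;0 4.4 3.38 4 -28.6;0 4.4 3.38 4 -28.6;0 4.4 3.38 4 -28.6;0 4.4 3.38 4 -28.6")

```text
time_s: 15.75
tool_pos: [0.6626, -0.0157, 0.1649]
orientation: [[-0.998, -0.001, 0.058], [-0.058, -0.0, -0.998], [0.001, -1.0, 0.0]]
ft_force: [-0.8, -0.1, -0.2]
opening: 0.0151
```

```bash
python3 - <<'E'
from h import *
s=r.read_state(); R=s['orientation'];print(s['time_s'],s['tool_pos'],np.degrees(np.arctan2(R[1,2],R[0,2])))
im,c=snap('wrist','w7')
E
```

```text
15.75 [ 0.66264982 -0.01566799  0.16489299] -86.64761685755876
```

View pics/w7.png

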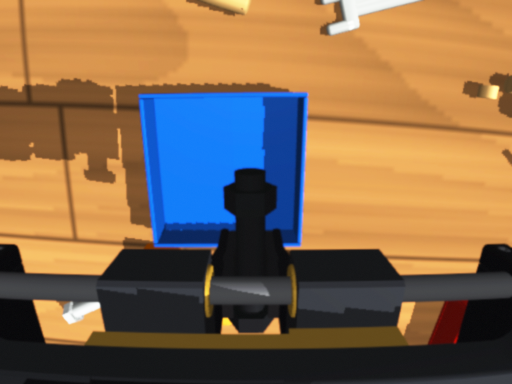

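```bash
python3 - <<'E'
from h import *
im,c=load('w7')
P=plane(c,[(140,95.5),(306.5,93.5),(300,244.5),(155,246.5)],.04); print(P.round(4),P.mean(0))
for i in range(4):
    e=P[(i+1)%4]-P[i]; print(np.linalg.norm(e).round(4),np.degrees(np.arctan2(e[1],e[0])).round(1))
s,cs=load('side0'); cv2.imwrite('pics/s0b.png',np.hstack([cv2.resize(s[150:220,262:348],None,fx=4.6,fy=5,interpolation=cv2.INTER_CUBIC),cv2.resize(s[105:160,170:238],(395,350),interpolation=cv2.INTER_CUBIC)])[:,:,::-1])
E
```

```text
[[ 0.7383  0.086   0.04  ]
 [ 0.748  -0.0601  0.04  ]
 [ 0.6022 -0.0698  0.04  ]
 [ 0.591   0.077   0.04  ]] [0.66989212 0.0082927  0.04      ]
0.1464 -86.2
0.1461 -176.2
0.1473 94.4
0.1475 3.5
```

View pics/s0b.png

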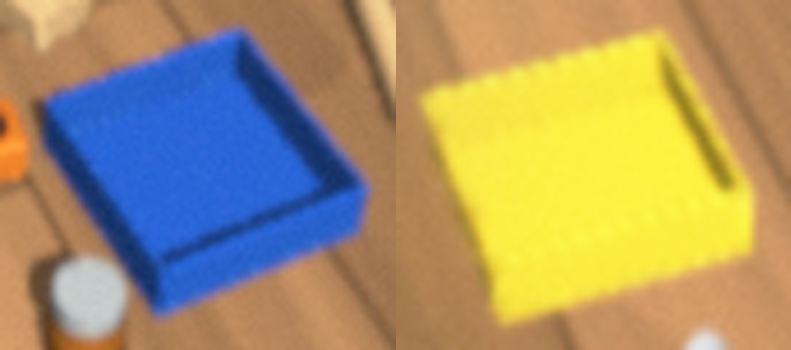

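```bash
python3 - <<'E'
from h import *
im,c=load('w7'); s,cs=load('side0');t,ct=load('top0')
W=np.array([(140,95.5),(306.5,93.5),(300,244.5),(155,246.5)]);S=np.array([(314,155.8),(341.6,187.2),(271.6,170.8)])
Ps=plane(cs,S,.04);print(Ps.round(3)); print((Ps[1]+Ps[2])/2)
print(tri(c,W[0],cs,S[0]),tri(c,W[1],cs,S[1]),tri(c,W[3],cs,S[2]))
Y=np.array([(174.5,120),(215.4,109.8),(231,134)]);P=plane(cs,Y,.04);print('yel',P.round(3),(P[0]+P[2])/2, 'top', plane(ct,(124,206),.03))
E
```

```text
[[ 0.738  0.087  0.04 ]
 [ 0.748 -0.06   0.04 ]
 [ 0.589  0.075  0.04 ]]
[0.66843706 0.00731013 0.04      ]
(array([0.73801981, 0.08628785, 0.04014021]), np.float64(0.0008105886981372667)) (array([ 0.74792811, -0.06000296,  0.03994791]), np.float64(0.00024979921584543634)) (array([0.59007077, 0.0773344 , 0.0376312 ]), np.float64(0.0009421376983590238))
yel [[0.383 0.423 0.04 ]
 [0.531 0.427 0.04 ]
 [0.536 0.28  0.04 ]] [0.45987749 0.35162808 0.04      ] top [[0.45721279 0.34943703 0.03      ]]
```

Blue bin centre is (0.669, 0.008) with the rim at 0.040 in both views. I'll lower the black bolt into its right half.

Request:
send_rows(targets="0 0.19 0 -1.2 0;0 0.19 0 -2.4 0;0 0.19 0 -3.2 0;0 0.19 0 -3.82 0;0 0.19 0 -3.82 0;0 0.19 0 -3.82 0;36 0.19 0 -3.82 0;36 0.19 0 -3.82 0;36 0.19 0 -3.82 0;36 0.19 0 -2.8 0;36 0.19 0 -1.6 0;50 0.19 0 -0.4 0;60 0.19 0 0.6 0;60 0.19 0 0.6 0")

```text
time_s: 17.2
tool_pos: [0.6742, -0.0149, 0.1962]
orientation: [[-0.998, 0.01, 0.06], [-0.06, 0.001, -0.998], [-0.01, -1.0, -0.0]]
ft_force: [0.9, -0.3, 0.0]
opening: 0.0473
```

```bash
python3 - <<'E'
from h import *
s=r.read_state(); print(s['time_s'],s['tool_pos'])
im,c=snap('wrist','w8'); im2,_=snap('side','side8')
cv2.imwrite('pics/j8.png',np.hstack([cv2.resize(im,(400,300)),cv2.resize(im2[120:264,190:382],(400,300))])[:,:,::-1])
E
```

```text
17.2 [ 0.67421666 -0.01488222  0.19616249]
```

View pics/j8.png

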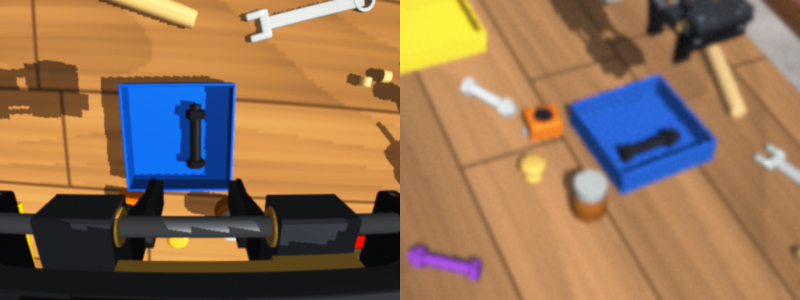

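```bash
python3 - <<'E'
from h import *
print(r.read_state()['qpos'].round(1))
E
```

```text
[-33.1  27.   42.7  84.8 -18.6  75.3 -75.4]
```

Request:
send_rows(targets="60 -0.5 0.5 0.3 8;60 -1 1 0.3 16;60 -1.5 1.5 0.3 24;60 -2 2 0.3 32;60 -2.5 2.5 0.3 40;60 -3 3 0.3 48;60 -3.5 3.5 0.3 56;60 -4 4 0.3 64;60 -4.38 4.34 0.3 72;60 -4.38 4.34 0.3 80;60 -4.38 4.34 0.3 88;60 -4.38 4.34 0.3 96;60 -4.38 4.34 0.3 104;60 -4.38 4.34 0.3 112;60 -4.38 4.34 0.3 116;60 -4.38 4.34 0.3 116;60 -4.38 4.34 0.3 116")

```text
time_s: 19.0
tool_pos: [0.4955, 0.1594, 0.2001]
orientation: [[0.49, -0.001, 0.872], [-0.872, -0.001, 0.49], [-0.0, -1.0, -0.002]]
ft_force: [0.2, 0.5, 0.3]
opening: 0.0523
```

```bash
python3 - <<'E'
from h import *
from meas import mask,axis
s=r.read_state(); R=s['orientation'];print(s['time_s'],s['tool_pos'],np.degrees(np.arctan2(R[1,2],R[0,2])),s['qpos'].round(1))
im,c=snap('wrist','w9')
m=mask(im,lambda h,S,v:(S<70)&(v>110),(180,90,330,225)); A=axis(m); P=[plane(c,a,.012)[0] for a in A[:2]]; print(A,P,(P[0]+P[1])/2,np.degrees(np.arctan2(*(P[1]-P[0])[[1,0]])))
print(tri(c,(A[0]+A[1])/2,load('top0')[1],(203.6,185.66)))
E
```

```text
19.0 [0.49550164 0.15942113 0.20010156] 29.332501290795594 [-47.5   4.5  26.3 104.7  -2.1  71.4   8.7]
(array([249., 210.], dtype=float32), array([249., 130.], dtype=float32), (80.0, 20.0)) [array([0.51808974, 0.1150239 , 0.012     ]), array([0.47217416, 0.19681393, 0.012     ])] [0.49513195 0.15591892 0.012     ] 119.30914147596802
(array([0.49401116, 0.15921508, 0.02177249]), np.float64(0.0018303692461384712))
```

View pics/w9.png

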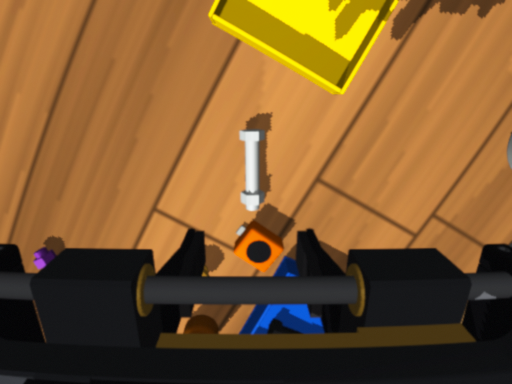

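Request:
send_rows(targets="60 0.02 -0.06 -1.2 0;60 0.02 -0.06 -2.4 0;60 0.02 -0.06 -3.4 0;60 0.02 -0.06 -4.2 0;60 0.02 -0.06 -4.88 0;60 0.02 -0.06 -4.88 0;60 0.02 -0.06 -4.88 0;0 0.02 -0.06 -4.88 0;0 0.02 -0.06 -4.88 0;0 0.02 -0.06 -4.88 0;0 0.02 -0.06 -4.88 0;0 0.02 -0.06 -4.88 0;0 0.02 -0.06 -4.88 0;0 0.02 -0.06 -4.88 0", newtons=30)

```text
time_s: 20.45
tool_pos: [0.4971, 0.1573, 0.006]
orientation: [[0.492, 0.0, 0.871], [-0.871, 0.0, 0.492], [-0.0, -1.0, 0.001]]
ft_force: [0.0, 1.2, 2.7]
opening: 0.0148
```

Request:
send_rows(targets="0 0 0 1.2 0;0 0 0 2.4 0;0 0 0 3.6 0;0 0 0 4 8;0 1 -0.7 4 16;0 2 -1.4 4 24;0 3 -2.2 4 32;0 4.26 -3.13 4 40;0 4.26 -3.13 4 48;0 4.26 -3.13 4 56;0 4.26 -3.13 4 64;0 4.26 -3.13 4 64;0 4.26 -3.13 4 64;0 4.26 -3.13 4 64")

```text
time_s: 21.85
tool_pos: [0.667, 0.0321, 0.1656]
orientation: [[0.998, -0.0, -0.057], [0.057, -0.0, 0.998], [-0.0, -1.0, -0.0]]
ft_force: [0.5, -0.1, -1.2]
opening: 0.0149
```

```bash
python3 - <<'E'
from h import *
s=r.read_state(); R=s['orientation'];print(s['time_s'],s['tool_pos'],np.degrees(np.arctan2(R[1,2],R[0,2])),s['qpos'].round(1))
im,c=snap('wrist','w10')
E
```

```text
21.85 [0.66699779 0.0321331  0.16560882] 93.29136859738365 [-24.5  24.1  24.   86.4 -10.1  71.7  94.2]
```

View pics/w10.png

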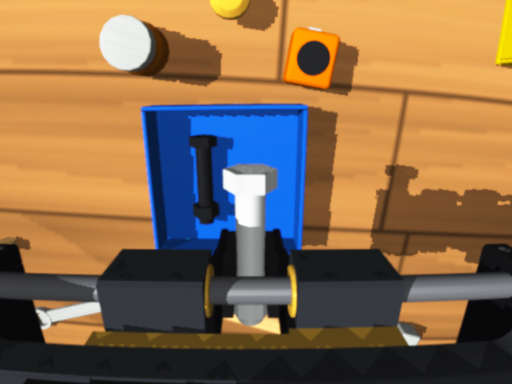

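Request:
send_rows(targets="0 0 0 -1.2 0;0 0 0 -2.4 0;0 0 0 -3.2 0;0 0 0 -3.8 0;0 0 0 -3.8 0;0 0 0 -3.8 0;34 0 0 -3.8 0;34 0 0 -3.8 0;34 0 0 -3.8 0;34 0 0 -2.8 0;34 0 0 -1.6 0;50 0 0 -0.4 0;60 0 0 0.8 0;70 0 0 0.8 0")

```text
time_s: 23.3
tool_pos: [0.6708, 0.0316, 0.2065]
orientation: [[0.998, 0.012, -0.06], [0.06, 0.002, 0.998], [0.012, -1.0, 0.001]]
ft_force: [0.8, -0.7, -0.0]
opening: 0.0458
```

Request:
send_rows(targets="80 -1 -0.2 0 0;80 -2 -0.4 0 0;80 -3 -0.6 0 0;80 -4.08 -0.74 0 0;80 -4.08 -0.74 0 0;80 -4.08 -0.74 0 0;80 -4.08 -0.74 0 0;80 -4.08 -0.74 0 0")

```text
time_s: 24.1
tool_pos: [0.505, 0.0025, 0.1979]
orientation: [[0.998, 0.001, -0.06], [0.06, -0.0, 0.998], [0.0, -1.0, -0.001]]
ft_force: [-0.4, -0.2, -0.4]
opening: 0.0694
```

```bash
python3 - <<'E'
from h import *
from meas import mask
s=r.read_state(); R=s['orientation'];print(s['time_s'],s['tool_pos'],np.degrees(np.arctan2(R[1,2],R[0,2])),s['qpos'].round(1))
im,c=snap('wrist','w11')
m=mask(im,lambda h,S,v:(S>120)&(v>180)&(h>17)&(h<32),(200,120,300,230)); (u,v),rr=cv2.minEnclosingCircle(m); print(u,v,rr,plane(c,(u,v),.027),tri(c,(u,v),load('top0')[1],(267,177)),cv2.boundingRect(m))
E
```

```text
24.1 [0.50501715 0.00246539 0.19787267] 93.46460507507284 [-29.2   2.5  24.7 106.8  -1.1  70.9  89.3]
250.3125 170.5 15.850105285644531 [[0.50219816 0.00231499 0.027     ]] (array([0.5021173 , 0.00241598, 0.03044332]), np.float64(0.0015133160318062944)) (236, 155, 29, 32)
```

View pics/w11.png

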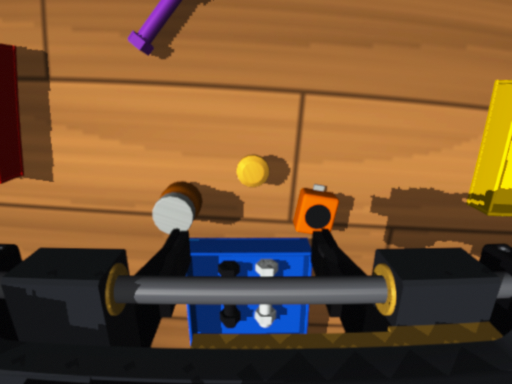

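Both bolts are in the blue bin: black at (230,292), zinc at (265,292). The knob at (252,171) is nearly under the tool; the jar (175,212) and tape (317,212) stand clear of the fingers.

Request:
send_rows(targets="65 -0.04 0 -1 0;65 -0.04 0 -2 0;65 -0.04 0 -3 0;65 -0.04 0 -3.8 0;65 -0.04 0 -4.4 0;65 -0.04 0 -4.8 0;65 -0.04 0 -4.8 0;0 -0.04 0 -4.8 0;0 -0.04 0 -4.8 0;0 -0.04 0 -4.8 0;0 -0.04 0 -4.8 0;0 -0.04 0 -4.8 0;0 -0.04 0 -4.8 0")

```text
time_s: 25.45
tool_pos: [0.5032, 0.0027, 0.0066]
orientation: [[0.998, 0.002, -0.061], [0.061, 0.001, 0.998], [0.002, -1.0, 0.001]]
ft_force: [-0.6, 0.7, 7.3]
opening: 0.0342
```

Request:
send_rows(targets="0 0 0 1.2 0;0 0 0 2.4 0;0 0 0 3.5 0;0 0 0 3.5 0;0 -1.1 8.7 3.5 0;0 -1.1 8.7 3.5 0;0 -1.1 8.7 3.5 0;0 -1.1 8.7 3.5 0;0 -1.1 8.7 3.5 0;0 -1.1 8.7 3.5 0;0 -1.1 8.7 3.5 0;0 -1.1 8.7 3.5 0;0 -1.1 8.7 3.5 0;0 -1.1 8.7 3.5 0")

```text
time_s: 26.85
tool_pos: [0.4586, 0.3489, 0.1451]
orientation: [[0.998, -0.001, -0.059], [0.059, -0.001, 0.998], [-0.001, -1.0, -0.001]]
ft_force: [-0.2, -0.4, -0.5]
opening: 0.0342
```

```bash
python3 - <<'E'
from h import *
s=r.read_state(); R=s['orientation'];print(s['time_s'],s['tool_pos'],s['opening'])
im,c=snap('wrist','w12')
E
```

```text
26.85 [0.45864357 0.3488786  0.14509154] 0.03422494875133867
```

View pics/w12.png

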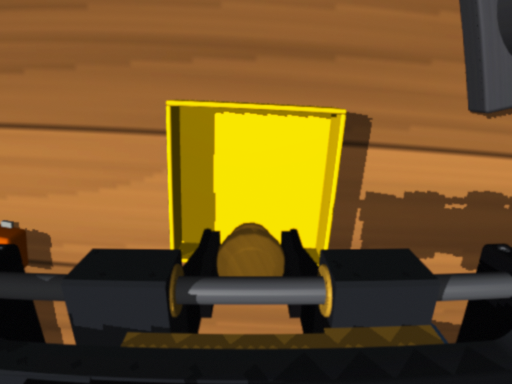

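```bash
python3 - <<'E'
from h import *
im,c=load('w12'); s,cs=load('side0')
P=plane(c,[(167,102),(345,110)],.04);print(P); print(tri(c,(345,110),cs,(174.5,120)))
e=P[1]-P[0];u=e/np.linalg.norm(e);print(P.mean(0)+.075*np.array([u[1],-u[0],0]))
E
```

```text
[[0.38577153 0.27580255 0.04      ]
 [0.38330083 0.42288721 0.04      ]]
(array([0.38333235, 0.42282564, 0.04018877]), np.float64(7.656064156591388e-05))
[0.4595256  0.35060454 0.04      ]
```

Request:
send_rows(targets="0 0 0 -1 0;0 0 0 -2 0;0 0 0 -2.8 0;0 0 0 -3.3 0;0 0 0 -3.3 0;0 0 0 -3.3 0;62 0 0 -3.3 0;62 0 0 -3.3 0;62 0 0 -3.3 0;62 0 0 -3.3 0;62 0 0 -2.5 0;62 0 0 -1.5 0;62 0 0 -0.5 0;62 0 0 0.7 0;62 0 0 1.4 0;62 0 0 1.4 0")

```text
time_s: 28.5
tool_pos: [0.4603, 0.3518, 0.207]
orientation: [[0.998, 0.006, -0.06], [0.06, 0.006, 0.998], [0.006, -1.0, 0.005]]
ft_force: [0.0, -0.6, -0.6]
opening: 0.054
```

```bash
python3 - <<'E'
from h import *
s=r.read_state(); print(s['time_s'],s['tool_pos'],s['opening'])
snap('wrist','w13');snap('side','side13');snap('top','top13')
E
```

```text
28.5 [0.46028423 0.35181456 0.20697919] 0.053956206626401396
```

View pics/w13.png

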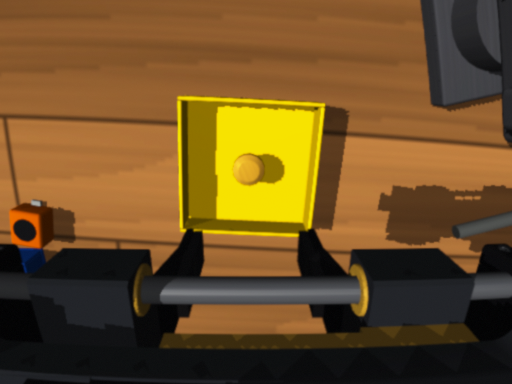

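View pics/side13.png

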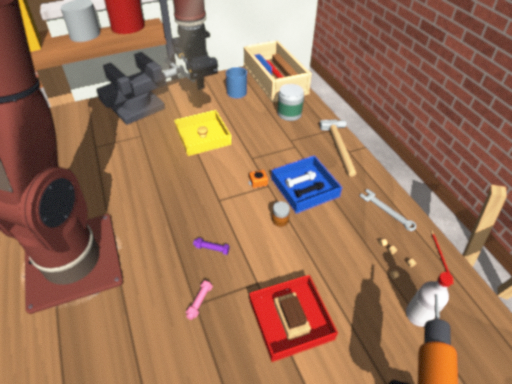

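View pics/top13.png

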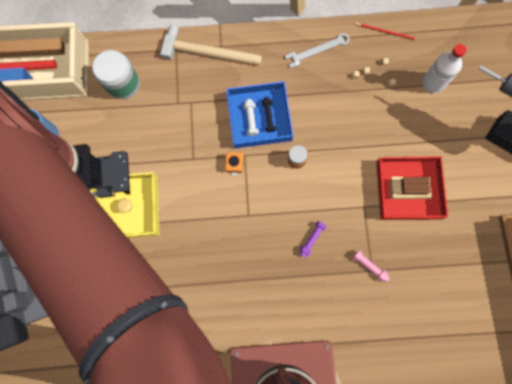

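Everything appears placed: knob in yellow (248,169), bolts in blue, jar unmoved at (298,156). In the top view the walnut looks a little off to the right on the oak, so I'll measure the stack before handing in.

```bash
python3 - <<'E'
from h import *
s,cs=load('side13');t,ct=load('top13')
a=np.hstack([cv2.resize(t[150:225,370:450],(400,375),interpolation=cv2.INTER_CUBIC),cv2.resize(s[280:345,262:331],(400,375),interpolation=cv2.INTER_CUBIC)])
cv2.imwrite('pics/fin.png',a[:,:,::-1])
E
```

```text
(no output)
```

View pics/fin.png

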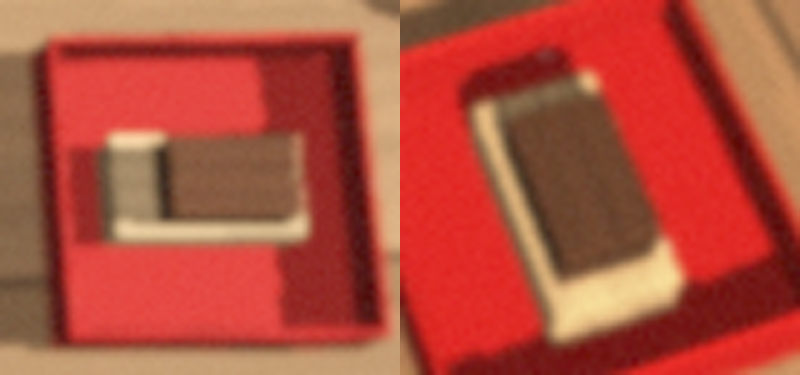

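```bash
python3 - <<'E'
from h import *
_,cs=load('side13');_,ct=load('top13')
W=np.array([(168,140),(297,134),(300,213),(170,219)])/5+[369.6,149.6]
O=np.array([(108,135),(302,134),(306,238),(114,240)])/5+[369.6,149.6]
Ws=(np.array([(507,122),(598,90),(662,242),(566,278)])-[400,0])/[5.8,5.77]+[261.6,279.6]
Os=(np.array([(472,105),(597,75),(685,280),(550,312)])-[400,0])/[5.8,5.77]+[261.6,279.6]
for n,c,u,z in (('Wtop',ct,W,.058),('Otop',ct,O,.032),('Wside',cs,Ws,.058),('Oside',cs,Os,.032)):
    P=plane(c,u,z);print(n,P.mean(0).round(4),[np.linalg.norm(P[i]-P[i-1]).round(3) for i in range(4)])
print(tri(ct,W.mean(0),cs,Ws.mean(0)))
E
```

```text
Wtop [ 0.4505 -0.3456  0.058 ] [np.float64(0.038), np.float64(0.06), np.float64(0.038), np.float64(0.06)]
Otop [ 0.4519 -0.3414  0.032 ] [np.float64(0.052), np.float64(0.093), np.float64(0.051), np.float64(0.091)]
Wside [ 0.4489 -0.3499  0.058 ] [np.float64(0.064), np.float64(0.038), np.float64(0.064), np.float64(0.038)]
Oside [ 0.4521 -0.3421  0.032 ] [np.float64(0.087), np.float64(0.051), np.float64(0.089), np.float64(0.052)]
(array([ 0.45129845, -0.3479345 ,  0.05103497]), np.float64(0.0011348143980580148))
```

The stack offset is about 4 mm from the top view and 8 mm from the side view, against a limit of 20 mm. Bolts, knob and jar are fine, so I'm handing in.

```bash
python3 - <<'E'
from h import *
from meas import mask
jc=lambda h,S,v:(S<70)&(v>130)
for f in('top0','top13'):
    im,c=load(f); print(f,plane(c,cv2.minEnclosingCircle(mask(im,jc,(283,140,312,172)))[0],.056).round(4))
print(r.read_state()['time_s']); print(r.finish_job())
E
```

```text
top0 [[ 0.5487 -0.0755  0.056 ]]
top13 [[ 0.5487 -0.0755  0.056 ]]
28.65
the job is handed in; nothing more can be done
None
```

The job is handed in at 28.65 s of the 115 s allowed; the robot reported no verdict. All five things are in their places:
- **Red bin:** the oak lies flat near the centre of the floor, with the walnut on top.
- **Blue bin:** the black and zinc bolts lie side by side.
- **Yellow bin:** the knob is near the centre. The last wrist picture shows it from above, as it would look standing on its foot.

**Last checks:**
- **Stack:** the walnut is off the oak's centre by about 4 mm in the top view and 8 mm in the side view, against a limit of 20 mm. The two views differ by about 4 mm, mostly along the oak's length. Crossing them put the walnut's top at 51 mm, where about 58 mm was expected. I put that down to blurry corner picks, since both views show it lying flat.
- **Jar:** it sits at the same position in the first and last top pictures, with no measurable shift.
- **Not measured:** I judged the final bolt and knob positions from the pictures only, not by measuring them.

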